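# Set the guarded speed dial of the bench sander

### The job

Set the bench sander to its marked speed: swing the orange flip cover of its controller right over until it rests back on its stop and stays open by itself. Then turn the dial beneath it clockwise until its white pointer points at the green mark, and let go. Leave the blue-covered controller shut.

Things in the scene. Friction and masses are not known exactly. Their poses are not given: they have to be found in the camera images.
- orange_box: Grey controller fixed to the bench, 136 x 140 x 45 mm (x, y, z), foot 170 wide in y. Origin: centre of its underside; x away from the robot (yaw within 17 deg), y left, z up; offsets below are mm in this frame. Hood hinge: line along y through (62, 0, 46). Dial axis: vertical at (-2, 0). Green mark on top at (-2, 42). Shut hood: x -58 to 62, y -58 to 58, z to 103; grip tab at its front.
- orange_cover (a joint): Orange hood with clear window, rad: 0 shut, grows up and away from robot, 1.9 on its stop. 120 g, free hinge: falls shut below 1, falls back to its stop above 1.3. Grip tab: roller 18 dia, 24 long along y, flat ends, centre (-90, 0, 74) when shut, 32 off the hood front on a neck 14 wide, 10 thick. Pinched on its ends it swivels, so fingers can point down along the whole arc about the hinge.
- orange_dial (a joint): Dial under the orange hood, rad: grows clockwise from above, 0 to 2.4, friction 0.04 N m, stays where left; starts at 0.1 to 1.0. Disc 44 dia, z 51 to 59; on it a black bar 42 long, 14 wide, up to z 89 (grip across the 14 at about z 82). White pointer on half of the bar's top: at 0 it points to -x (robot), at 1.57 to +y, the green mark.
- blue_cover (a joint): Angle (rad) of the blue hood of a second controller, otherwise the same, beside the orange one on the left or the right: 0 shut. It must stay shut.
There are look-alikes about, which are no part of the job. Leave any purple or red look-alike of the orange_box alone.

How it is judged:
On the way, in this order (a step that is already met when the one before it is completed fails the run):
1. the orange cover is swung back onto its stop (value of joint orange_cover above 1.7 rad), for 0.2 s.
2. with the cover open, the dial's pointer is at the green mark, within 12 degrees (value of joint orange_cover above 1.7 rad and value of joint orange_dial between 1.36 and 1.78 rad), for 0.2 s.
At the end, for the whole second after the job is handed in: The orange cover rests open on its stop (above 1.7 rad), its dial points at the green mark (1.57 rad, within 0.21 rad or 12 degrees) and the blue cover is shut (below 0.15 rad) (all of step 2 and value of joint blue_cover below 0.15 rad); the robot touches nothing.
It fails at once if the blue cover is opened (value of joint blue_cover above 0.15 rad).
It also fails if it takes over 48 s, if anything falls off the work surface, if the arm or the gripper's body presses on something with over 40 N, if the wrist force passes 120 N, or if a joint passes its speed limit or range.

### The arm

A 7-joint arm with a two-finger parallel gripper is mounted at the origin on the work surface. World frame = base frame: x ahead of the robot, y to its left, z up, the work surface at z = 0. Lengths are in m, angles in rad, forces in N, time in s.
With the tool pointing down it reaches from about 0.425 to 0.875 m from the base axis. Payload 4.7 kg.
Tool frame: the origin (TCP) lies on the mounting face of the last link; the fingertips stand 182 mm ahead of it and the grasp point (between the pads) lies 164 mm ahead of it (robot.tip_extent is the distance from the TCP to the fingertips, in m); z points along the fingers, y is the line along which they close (so a half turn about z gives the same grasp; the last joint's range is limited). The gripper opens to 87 mm and grips with 3 to 60 N. Pads are 19 mm wide; open, the fingers measure 117 mm over their backs; the gripper's body (75 mm by 190 mm) begins 51 mm behind the grasp point.
Start: joints at [1.19, 0.321, -0.07, 1.45, 0.023, 1.371, -0.057], TCP at [0.25, -0.6, 0.405] pointing down, gripper open.
Joint ranges: [-2.86, 2.86], [-0.3, 2.09], [-1.38, 1.24], [0.06, 2.45], [-1.56, 4.7], [0.09, 2.05], [-2.69, 2.69]. Speed limits (rad/s): [2.57, 2.57, 3.14, 3.14, 3.14, 3.14, 3.14].

### API

Orientations are given as a unit quaternion [w, x, y, z].
In Python, from bench import monitor, imaging, job_done, robot gives the robot as it stands.
- The arm moves only by the tool move_arm, never from a script. Its argument "series" is a list of rows, each an object with "slide": the shift along the tool's x, y, z in mm, a list of three; "angular": the turn, a rotation vector about the tool's x, y, z in degrees, a list of three; "claw": the finger opening in mm, from 0 to 87. A call has 1 to 5 rows; each row is the pose to reach, as a shift and turn from the pose commanded when the call began, along the tool's axes at that moment; what a row does not reach only later rows make up. A row lasts 1/10 s, in which the tool goes at most 50 mm and 8.59 degrees, less where a joint would pass 70% of its speed; a pose out of reach is approached as far as the arm can. A call with a gripper value outside its range is refused whole. The fingers move at their own pace and stop on an object; "grip_force" is the grip in N (left out, the last holds). Time passes only in rows, so rows that repeat a pose let the fingers close. It gives the time, the measured TCP pose, the force, the opening and the grip force at its end, in the units of the state.
- monitor.read_state(): the state, without advancing time (a new reading comes with each control period).
- imaging.camera(name): name is "side" or "top" or "wrist"; returns (picture, depth): 384x512x3 uint8, red, green, blue; 384x512 float32, m along the optical axis (not along the pixel's ray), 0 where there is no reading.
- imaging.get_calibration(name): a dict with "fov_y" (degrees; the focal length in pixels is half the picture's height over the tangent of half this angle, whatever the lens; pixels are square), "cx", "cy" (the principal point, pixels), "xyz" and "attitude" of the camera in the world. Camera axes: x right, y down, z forward; pixel columns grow to the right and rows downward; lengths in m; the calibration is good to about 2 mm. A picture is of the moment at which its call begins: read the wrist's pose just before it. get_calibration takes no time and is no camera call; for the wrist camera it gives the pose at the moment of the call.
- job_done(): hands the job in; it is judged then, once.
Trained networks look in the newest picture that a camera, given by its name, has taken for a name from the list of things; names that differ only in an ending like _2 or _b are one class to them, and where a whole thing is asked for, a point or a joint stands for the part that bears it (a point fixed in the world has none). Each returns a list of dicts, best first, with "p" (0 to 1); they miss things now and then, are a little off and sometimes report something else, mostly with a low value. They report only what shows in the picture. A call takes as long as a camera call. They do not tell look-alikes from the thing itself.
- imaging.boxes_of(camera, query): "rect" ([left, top, width, height] in pixels, round what is visible of it).
- imaging.pinpoint(camera, query): "xy" ([column, row] in pixels: a listed point, or the origin of a listed thing).
The state is a dict: "clock": time; "joint_pos": joint angles; "joint_vel": joint speeds; "tau": joint torques, N m; "eef_pos": TCP position; "orientation": TCP orientation; "force": force on the tool from outside, world axes, zero at the start; "torque": the same for the moment, N m; "opening": finger opening in m; "gripper_force": force on a finger pad.
Only numpy, scipy, OpenCV 4.12 (cv2) and the standard library are available. Lean on these libraries where they do the work, as an engineer would, in place of code of your own. Each camera call takes 0.05 s, during which the arm holds its last target. There are 200 camera calls.

## Working session

There is one attempt and no reset: what is moved stays moved. The work goes in short steps, Python scripts to look and compute and a tool call to move; the robot and the scene stay as the last step left them, time stands still between calls to the robot, and variables do not carry over. Pictures are saved under pics/ and viewed, at most 10 in all, crops included, and the job is handed in when it is done.

Besides the shell and the picture viewer there is one more tool, called after "Request:" as name(argument=value, ...), one argument or row to a line, values as JSON. move_arm: Moves the arm, as the interface text tells. Its arguments: {"type":"object","properties":{"series":{"type":"array","items":{"type":"object","properties":{"slide":{"type":"array","items":{"type":"number"}},"angular":{"type":"array","items":{"type":"number"}},"claw":{"type":"number"}}}},"grip_force":{"type":"number"}},"required":["series"]}

```bash
ls; mkdir -p pics
cat > h.py <<'E'
import numpy as np, cv2
from bench import monitor, imaging, robot
from scipy.spatial.transform import Rotation as R
def rot(q): return R.from_quat([q[1],q[2],q[3],q[0]])
def cloud(name, cal, d):
    H,W=d.shape; f=H/2/np.tan(np.radians(cal["fov_y"])/2)
    v,u=np.mgrid[:H,:W]
    p=np.stack([(u-cal["cx"])/f*d,(v-cal["cy"])/f*d,d],-1)
    return p@rot(cal["attitude"]).as_matrix().T+np.array(cal["xyz"])
def save(n,im): cv2.imwrite("pics/"+n,im[...,::-1])
E
python3 - <<'E'
from h import *
ims=[]
for n in ("top","side"):
    cal=imaging.get_calibration(n); im,d=imaging.camera(n); print(n,cal)
    P=cloud(n,cal,d); np.savez(n+".npz",im=im,d=d,P=P)
    for q in ("orange_box","orange_cover","orange_dial","blue_cover"):
        for b in imaging.boxes_of(n,q)[:4]:
            print(q,b)
    ims.append(im)
save("a.png",ims[0]); save("b.png",ims[1])
print(monitor.read_state())
E
```

```text
pics
top {'fov_y': 44.66388862897273, 'cx': 259.23529208611484, 'cy': 188.82457628446844, 'xyz': array([0.22858658, 0.04837188, 1.29551374]), 'attitude': array([-0.06144556,  0.70667869, -0.70352822,  0.04333264])}
orange_box {'rect': [221.3, 186.8, 66.9, 67.5], 'p': 0.92}
orange_box {'rect': [121.8, 241.7, 73.0, 67.9], 'p': 0.73}
orange_box {'rect': [333.1, 203.4, 72.9, 71.9], 'p': 0.62}
orange_cover {'rect': [227.5, 190.8, 53.4, 66.9], 'p': 0.87}
orange_cover {'rect': [188.2, 110.7, 53.4, 67.0], 'p': 0.7}
orange_cover {'rect': [123.8, 242.5, 65.5, 69.8], 'p': 0.68}
orange_cover {'rect': [346.5, 203.4, 58.7, 70.3], 'p': 0.68}
blue_cover {'rect': [310.3, 116.7, 46.9, 64.4], 'p': 0.61}
side {'fov_y': 47.796967346075576, 'cx': 257.25691676078793, 'cy': 192.83283059682458, 'xyz': array([0.16862325, 0.92897741, 0.6826317 ]), 'attitude': array([ 0.05364889, -0.11355658,  0.87718005, -0.46344564])}
orange_box {'rect': [239.4, 173.1, 73.6, 78.4], 'p': 0.69}
orange_box {'rect': [134.3, 184.4, 80.7, 85.7], 'p': 0.58}
orange_box {'rect': [281.1, 128.3, 63.2, 52.8], 'p': 0.55}
orange_cover {'re
[... 302 characters left out ...]
joint_pos': array([ 1.19012147,  0.32102356, -0.07010256,  1.45053411,  0.02261199,
        1.37080092, -0.05687033]), 'joint_vel': array([ 0.00065779, -0.00135527, -0.00137493, -0.00120531,  0.0003466 ,
        0.0003906 , -0.00063389]), 'tau': array([-3.31772617e-04, -4.90606749e+01, -4.02701860e-01, -3.12463903e+01,
       -6.36355625e-02,  3.46552616e-02,  1.46994353e-05]), 'eef_pos': array([ 0.24997322, -0.60000991,  0.40475409]), 'orientation': array([ 1.65287112e-05,  9.80576950e-01,  1.96134760e-01, -2.54525516e-05]), 'force': array([-0.08552876, -0.56623264,  0.80793972]), 'torque': array([-0.0391816 ,  0.00418281,  0.02602337]), 'gripper_force': 0.0, 'opening': 0.08697497437698232}
```

View pics/a.png

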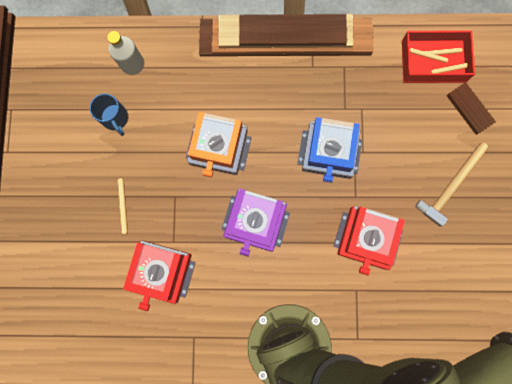

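View pics/b.png

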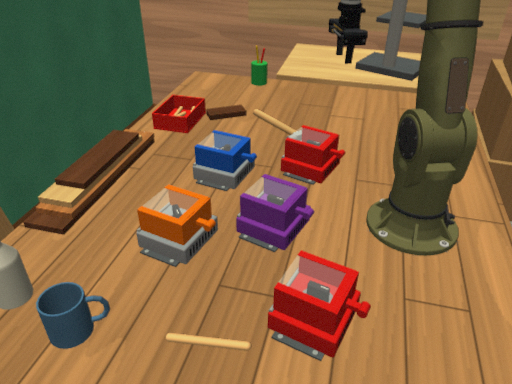

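The top view shows the orange controller at (215,142) with its tab at (208,170). Blue is on the right at (332,145), purple in front at (255,220), and the reds are nearer the robot. The side view agrees.

Run:
```python
from h import *
for n in ("top","side"):
    z=np.load(n+".npz"); im=z["im"]; P=z["P"]
    hsv=cv2.cvtColor(im,cv2.COLOR_RGB2HSV); m=(hsv[...,0]>=9)&(hsv[...,0]<=17)&(hsv[...,1]>190)&(hsv[...,2]>150)
    m&=(z["d"]>0)
    roi=np.zeros_like(m)
    if n=="top": roi[100:185,175:260]=1
    else: roi[170:270,125:225]=1
    m&=roi; p=P[m]; print(n,m.sum(), np.percentile(p[:,2],[2,20,50,80,98]))
    t=p[(p[:,2]>.096)&(p[:,2]<.112)]
    r=cv2.minAreaRect(t[:,:2].astype(np.float32)*1000); print("rim",len(t),r, np.median(t[:,2]))
    c=np.array(r[0])/1000
    # tab: orange points >68mm from hood centre toward robot
    for yaw in [0]:
        q=p[(p[:,0]<c[0]-.072)&(abs(p[:,1]-c[1])<.06)]
        print("tab",len(q),q.mean(0) if len(q) else None,q.min(0),q.max(0))
```

```text
top 16 [0.07619548 0.0778123  0.08084935 0.0966585  0.10209624]
rim 4 ((498.9916687011719, 203.83042907714844), (6.475319862365723, 115.38868713378906), 5.841862201690674) 0.09877795965082337Traceback (most recent call last):
  File "<stdin>", line 16, in <module>
    return umr_minimum(a, axis, None, out, keepdims, initial, where)
ValueError: zero-size array to reduction operation minimum which has no identity
```

Run:
```python
from h import *
for n in ("top","side"):
    z=np.load(n+".npz"); im=z["im"]; P=z["P"]
    hsv=cv2.cvtColor(im,cv2.COLOR_RGB2HSV)
    m=(hsv[...,0]>=7)&(hsv[...,0]<=17)&(hsv[...,1]>190)&(z["d"]>0)&(P[...,2]>.05)&(P[...,2]<.13)
    print(hsv[170,208],hsv[120,205] if n=="top" else hsv[222,208])
    roi=np.zeros_like(m)
    if n=="top": roi[100:185,175:260]=1
    else: roi[170:270,125:225]=1
    m&=roi; p=P[m]; print(n,m.sum(), np.percentile(p[:,2],[2,20,50,80,98]))
    t=p[(p[:,2]>.094)&(p[:,2]<.114)]
    r=cv2.minAreaRect(t[:,:2].astype(np.float32)*1000); print("rim",len(t),r, np.median(t[:,2]))
    print("rim ext",t.min(0),t.max(0))
    q=p[p[:,0]<p[:,0].min()+.02]; print("tab",len(q),q.mean(0),q.min(0),q.max(0))
```

```text
[ 13 179 249] [107  20 225]
top 21 [0.06385543 0.0760981  0.07935372 0.09539479 0.10176567]
rim 5 ((498.93182373046875, 205.7992706298828), (7.786514759063721, 119.22476196289062), 5.076729774475098) 0.09777368406832276
rim ext [0.49164468 0.14676525 0.09539479] [0.50808483 0.26552231 0.10308796]
tab 10 [0.44734946 0.21771662 0.07874693] [0.44487108 0.20846581 0.07609102] [0.44993285 0.22699643 0.08215478]
[ 25  11 137] [ 14 249 241]
side 2047 [0.05253048 0.06864528 0.08813431 0.10371486 0.10572247]
rim 878 ((544.480224609375, 197.95120239257812), (121.09272003173828, 122.57586669921875), 77.55084991455078) 0.10357190091135376
rim ext [0.47478744 0.13018526 0.09404235] [0.61524294 0.26776713 0.10745391]
tab 92 [0.45435377 0.22264291 0.07922876] [0.44501626 0.20812724 0.06531923] [0.46434545 0.23169559 0.08557657]
```

Run:
```python
from h import *
for n in ("top","side"):
    z=np.load(n+".npz"); im=z["im"]; P=z["P"]
    hsv=cv2.cvtColor(im,cv2.COLOR_RGB2HSV)
    m=(hsv[...,0]>=7)&(hsv[...,0]<=18)&(hsv[...,1]>150)&(z["d"]>0)&(P[...,2]>.05)&(P[...,2]<.13)
    roi=np.zeros_like(m)
    if n=="top": roi[100:185,175:260]=1
    else: roi[170:270,125:225]=1
    m&=roi; p=P[m]
    t=p[(p[:,2]>.098)&(p[:,2]<.114)]
    r=cv2.minAreaRect(t[:,:2].astype(np.float32)*1000); print("rim",len(t),r, np.median(t[:,2]))
    q=p[p[:,0]<p[:,0].min()+.02]; print("tab",len(q),q.mean(0),q.min(0),q.max(0))
    a=np.array(r[0])/1000-q.mean(0)[:2]; print("dir",np.degrees(np.arctan2(a[1],a[0])),np.linalg.norm(a))
```

```text
rim 693 ((543.7098999023438, 198.48483276367188), (117.14567565917969, 120.06632232666016), 77.91053009033203) 0.10275529490169033
tab 68 [0.45402819 0.21732793 0.08040957] [0.44420406 0.20565417 0.07039355] [0.46352784 0.23043992 0.08707081]
dir -11.865862259056621 0.09163989831204301
rim 824 ((544.8187866210938, 197.62374877929688), (120.67988586425781, 122.8899917602539), 76.95188903808594) 0.10382197368514096
tab 98 [0.45397293 0.22197249 0.07915387] [0.44461232 0.20655451 0.06531923] [0.46434545 0.23169559 0.08557657]
dir -15.003921577703899 0.09405227624601545
```

```bash
cat >> h.py <<'E'
def to(xyz,yawdeg=None,st=None,tilt=None):
    """slide(mm), angular(deg) to world TCP pose; tool down with tool x at yaw"""
    st=st or monitor.read_state(); Rc=rot(st["orientation"])
    s=Rc.inv().apply(np.array(xyz)-st["eef_pos"])*1000
    a=np.zeros(3)
    if yawdeg is not None:
        Rt=R.from_euler("z",yawdeg,degrees=True)*R.from_euler("x",180,degrees=True)
        if tilt is not None: Rt=R.from_rotvec(np.radians(tilt))*Rt
        a=np.degrees((Rc.inv()*Rt).as_rotvec())
    return np.round(s,1),np.round(a,1)
YAW=-12.3; O=np.array([.542,.1985,0])
def box(p): return R.from_euler("z",YAW,degrees=True).apply(np.array(p)/1000)+O
E
python3 - <<'E'
from h import *
print(to([.42,-.42,.405],167.7))
z=np.load("top.npz"); P=z["P"]; m=(z["d"]>0)
# heights near the tab finger region
t=box([-90,0,74]); print("tab",t)
Q=R.from_euler("z",-YAW,degrees=True).apply((P[m]-O).reshape(-1,3))*1000
for y0 in range(-110,110,20):
    print(y0,[int(np.percentile(s,95)) if len(s:=Q[(abs(Q[:,1]-y0-10)<10)&(abs(Q[:,0]-x-10)<10),2]) else None for x in range(-180,-60,20)])
im=z["im"][112:176,184:248]; save("c.png",cv2.resize(im,(512,512),interpolation=cv2.INTER_CUBIC))
E
```

```text
(array([ 226.2, -100.8,   -0.3]), array([  -0. ,    0. , -145.1]))
tab [0.4540659  0.21767273 0.074     ]
-110 [104, 107, 105, 106, 4, 3]
-90 [47, 48, 48, 45, 3, 3]
-70 [6, 4, 3, 3, 2, 45]
-50 [3, 3, 2, 4, 4, 46]
-30 [3, 3, 4, 3, 80, 46]
-10 [4, 3, 3, 4, 84, 81]
10 [3, 5, 3, 5, 80, 47]
30 [4, 4, 4, 4, 2, 46]
50 [5, 4, 4, 4, 3, 46]
70 [3, 4, 4, 3, 4, 3]
90 [4, 3, 5, 4, 2, 4]
```

View pics/c.png

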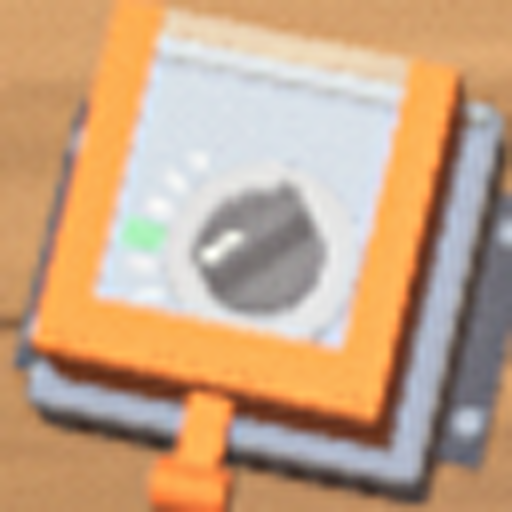

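The crop shows the dial through the window, with its pointer about 0.85 rad clockwise and the green mark at crop (143,235). The space around the tab is free. Setting out on an outer path.

Request:
move_arm(
  series=[
    {"slide": [45,-20,0],"angular": [0,0,-8],"claw": 60},
    {"slide": [90,-40,0],"angular": [0,0,-16],"claw": 60},
    {"slide": [136,-60,0],"angular": [0,0,-24],"claw": 60},
    {"slide": [181,-80,0],"angular": [0,0,-32],"claw": 60},
    {"slide": [226,-101,0],"angular": [0,0,-40],"claw": 60},
  ],
)

```text
clock: 1.0
eef_pos: [0.4208, -0.4183, 0.4051]
orientation: [0.0, 0.853, 0.522, -0.0]
force: [0.5, -0.6, -0.8]
opening: 0.0613
gripper_force: 0.0
```

Run:
```python
from h import *
s=monitor.read_state(); print(s["eef_pos"],s["clock"],s["joint_pos"]); print(to([.52,-.2,.38],167.7))
```

```text
[ 0.42081417 -0.41826328  0.40509467] 1.0 [ 0.98775488  0.21443981 -0.29085549  1.59029171  0.06298243  1.34519919
  0.21677458]
(array([239.5, -11. ,  25. ]), array([ 0.000e+00,  1.000e-01, -1.048e+02]))
```

Request:
move_arm(
  series=[
    {"slide": [48,-2,5],"angular": [0,0,-8],"claw": 60},
    {"slide": [96,-4,10],"angular": [0,0,-16],"claw": 60},
    {"slide": [144,-7,15],"angular": [0,0,-24],"claw": 60},
    {"slide": [192,-9,20],"angular": [0,0,-32],"claw": 60},
    {"slide": [240,-11,25],"angular": [0,0,-40],"claw": 60},
  ],
)

```text
clock: 1.5
eef_pos: [0.5208, -0.1999, 0.3799]
orientation: [0.001, 0.623, 0.782, -0.0]
force: [1.5, -0.2, -0.9]
opening: 0.0601
gripper_force: 0.0
```

Run:
```python
from h import *
s=monitor.read_state(); print(s["eef_pos"],s["clock"],s["joint_pos"]); print(to([.51,.04,.36],167.7))
```

```text
[ 0.52078718 -0.19985235  0.3799492 ] 1.5 [ 0.78195225  0.17269454 -0.51462982  1.70360536  0.08887877  1.28744848
  0.47462883]
(array([236.2,  43.2,  19.7]), array([ -0. ,   0.1, -64.8]))
```

Request:
move_arm(
  series=[
    {"slide": [47,9,4],"angular": [0,0,-8],"claw": 60},
    {"slide": [94,17,8],"angular": [0,0,-16],"claw": 60},
    {"slide": [142,26,12],"angular": [0,0,-24],"claw": 60},
    {"slide": [189,35,16],"angular": [0,0,-32],"claw": 60},
    {"slide": [236,43,20],"angular": [0,0,-40],"claw": 60},
  ],
)

```text
clock: 2.0
eef_pos: [0.5104, 0.0399, 0.36]
orientation: [0.001, 0.318, 0.948, -0.0]
force: [1.2, 1.2, -0.3]
opening: 0.0598
gripper_force: 0.0
```

Run:
```python
from h import *
s=monitor.read_state(); print(s["eef_pos"],s["clock"],s["joint_pos"]); print(to([.454,.2177,.35],167.7))
```

```text
[0.5103543  0.03994092 0.35998814] 2.0 [ 0.58159392  0.10374053 -0.74759387  1.82812386  0.07552238  1.23711495
  0.73592521]
(array([152.1, 107.9,   9.8]), array([ -0. ,   0.1, -24.8]))
```

Request:
move_arm(
  series=[
    {"slide": [38,27,2],"angular": [0,0,-6],"claw": 50},
    {"slide": [76,54,5],"angular": [0,0,-12],"claw": 50},
    {"slide": [114,81,7],"angular": [0,0,-18],"claw": 50},
    {"slide": [152,108,10],"angular": [0,0,-24.8],"claw": 50},
    {"slide": [152,108,10],"angular": [0,0,-24.8],"claw": 50},
  ],
)

```text
clock: 2.5
eef_pos: [0.4522, 0.223, 0.3502]
orientation: [-0.0, 0.103, 0.995, 0.002]
force: [0.3, -0.8, -0.7]
opening: 0.0505
gripper_force: 0.0
```

Run:
```python
from h import *
s=monitor.read_state(); print(s["eef_pos"],s["clock"],s["joint_pos"])
cal=imaging.get_calibration("wrist"); im,d=imaging.camera("wrist"); save("w1.png",im)
P=cloud("wrist",cal,d); np.savez("wrist.npz",im=im,P=P,d=d)
hsv=cv2.cvtColor(im,cv2.COLOR_RGB2HSV)
m=(hsv[...,0]>=7)&(hsv[...,0]<=18)&(hsv[...,1]>150)&(d>0)&(P[...,2]>.05)&(P[...,2]<.13)
Q=R.from_euler("z",-YAW,degrees=True).apply(P[m]-O)*1000
t=Q[(Q[:,0]<-74)]; print(len(t),t.mean(0),np.percentile(t,[2,98],axis=0))
r=Q[(Q[:,2]>98)]; print(len(r),np.percentile(r,[1,99],axis=0)); print(cv2.minAreaRect(r[:,:2].astype(np.float32)))
print(to(box([-90,0,238]),167.7))
```

```text
[0.45216912 0.2229722  0.35024272] 2.5 [ 0.38144235  0.11739301 -0.93616135  1.85347379  0.09763365  1.21820973
  0.77952646]
667 [-87.89734368   0.44213154  80.75463526] [[-96.64217159 -11.12515742  73.9733243 ]
 [-74.9590371   11.82870309  84.01253248]]
241 [[-35.8433551   43.06502006 101.79090414]
 [-11.73878993  53.17383908 104.25364545]]
((-24.082441329956055, 6.322002410888672), (96.1142807006836, 24.615623474121094), 89.6981201171875)
(array([ -0.7,  -1.9, 112. ]), array([0.1, 0. , 0.1]))
```

View pics/w1.png

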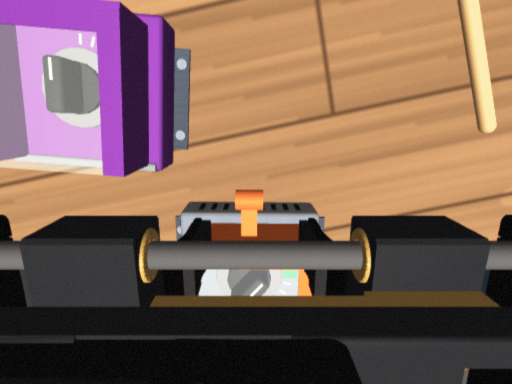

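The wrist view confirms the tab at pixel (249,200), centred between the fingers. Going down to grip it.

Request:
move_arm(
  series=[
    {"slide": [-1,-2,40],"angular": [0,0,0],"claw": 50},
    {"slide": [-1,-2,80],"angular": [0,0,0],"claw": 50},
    {"slide": [-1,-2,112],"angular": [0,0,0],"claw": 50},
    {"slide": [-1,-2,112],"angular": [0,0,0],"claw": 50},
    {"slide": [-1,-2,112],"angular": [0,0,0],"claw": 50},
  ],
)

```text
clock: 3.05
eef_pos: [0.4566, 0.2132, 0.2381]
orientation: [-0.0, 0.11, 0.994, -0.0]
force: [0.1, 0.4, 1.2]
opening: 0.0499
gripper_force: 0.0
```

Request:
move_arm(
  grip_force=15,
  series=[
    {"slide": [0,0,0],"angular": [0,0,0],"claw": 10},
    {"slide": [0,0,0],"angular": [0,0,0],"claw": 10},
    {"slide": [0,0,0],"angular": [0,0,0],"claw": 10},
    {"slide": [0,0,0],"angular": [0,0,0],"claw": 10},
    {"slide": [0,0,0],"angular": [0,0,0],"claw": 10},
  ],
)

```text
clock: 3.55
eef_pos: [0.457, 0.2165, 0.2394]
orientation: [0.002, 0.109, 0.994, 0.003]
force: [2.8, 6.9, -1.9]
opening: 0.024
gripper_force: 15.0
```

Run:
```python
from h import *
s=monitor.read_state(); print(s["eef_pos"],s["clock"],s["joint_pos"])
p0=box([-90,0,238])
for th in np.arange(.1,1.91,.1):
    a=np.arctan2(28,152)+th; r=np.hypot(28,152)
    print(round(th,2),to(box([62-r*np.cos(a),0,46+r*np.sin(a)+164]),167.7)[0])
```

```text
[0.45696127 0.21651586 0.23936609] 3.55 [ 0.31572964  0.27497561 -0.89382602  1.96829288  0.25069596  1.00500762
  0.65830926]
0.1 [ -0.5   0.6 -13.7]
0.2 [ -5.6   0.7 -28.2]
0.3 [-12.1   0.9 -42.3]
0.4 [-20.    1.  -55.5]
0.5 [-29.2   1.1 -68. ]
0.6 [-39.6   1.2 -79.4]
0.7 [-51.1   1.3 -89.8]
0.8 [-63.5   1.4 -98.9]
0.9 [ -76.8    1.5 -106.8]
1.0 [ -90.8    1.6 -113.3]
1.1 [-105.4    1.7 -118.4]
1.2 [-120.4    1.8 -122. ]
1.3 [-135.7    1.9 -124.1]
1.4 [-151.2    1.9 -124.6]
1.5 [-166.6    2.  -123.6]
1.6 [-181.8    2.  -121. ]
1.7 [-196.7    2.1 -117. ]
1.8 [-211.2    2.1 -111.5]
1.9 [-225.     2.1 -104.5]
```

Grip is good at 24 mm. Now following the arc.

Request:
move_arm(
  series=[
    {"slide": [-4,0,-15],"angular": [0,0,0],"claw": 10},
    {"slide": [-9,0,-30],"angular": [0,0,0],"claw": 10},
    {"slide": [-15,0,-44],"angular": [0,0,0],"claw": 10},
    {"slide": [-23,0,-57],"angular": [0,0,0],"claw": 10},
    {"slide": [-32,0,-69],"angular": [0,0,0],"claw": 10},
  ],
)

```text
clock: 4.05
eef_pos: [0.4875, 0.2099, 0.3086]
orientation: [0.001, 0.108, 0.994, 0.003]
force: [2.3, 8.1, -2.6]
opening: 0.024
gripper_force: 15.0
```

Request:
move_arm(
  series=[
    {"slide": [-10,0,-11],"angular": [0,0,0],"claw": 10},
    {"slide": [-22,0,-22],"angular": [0,0,0],"claw": 10},
    {"slide": [-34,0,-31],"angular": [0,0,0],"claw": 10},
    {"slide": [-48,0,-39],"angular": [0,0,0],"claw": 10},
    {"slide": [-62,0,-45],"angular": [0,0,0],"claw": 10},
  ],
)

```text
clock: 4.55
eef_pos: [0.5476, 0.1968, 0.3539]
orientation: [0.001, 0.108, 0.994, 0.003]
force: [-0.3, 6.7, 2.5]
opening: 0.0239
gripper_force: 15.0
```

Request:
move_arm(
  series=[
    {"slide": [-15,0,-5],"angular": [0,0,0],"claw": 10},
    {"slide": [-30,0,-9],"angular": [0,0,0],"claw": 10},
    {"slide": [-45,0,-11],"angular": [0,0,0],"claw": 10},
    {"slide": [-60,0,-11],"angular": [0,0,0],"claw": 10},
    {"slide": [-76,0,-10],"angular": [0,0,0],"claw": 10},
  ],
)

```text
clock: 5.05
eef_pos: [0.6224, 0.1802, 0.364]
orientation: [0.002, 0.108, 0.994, 0.003]
force: [0.4, 6.8, 2.0]
opening: 0.024
gripper_force: 15.0
```

Request:
move_arm(
  series=[
    {"slide": [-15,0,3],"angular": [0,0,0],"claw": 10},
    {"slide": [-30,0,7],"angular": [0,0,0],"claw": 10},
    {"slide": [-45,0,12],"angular": [0,0,0],"claw": 10},
    {"slide": [-54,0,16],"angular": [0,0,0],"claw": 10},
    {"slide": [-54,0,16],"angular": [0,0,0],"claw": 10},
  ],
)

```text
clock: 5.55
eef_pos: [0.6757, 0.1683, 0.3465]
orientation: [0.001, 0.109, 0.994, 0.004]
force: [1.6, 6.8, 1.7]
opening: 0.024
gripper_force: 15.0
```

Request:
move_arm(
  series=[
    {"slide": [0,0,0],"angular": [0,0,0],"claw": 60},
    {"slide": [0,0,0],"angular": [0,0,0],"claw": 60},
    {"slide": [0,0,0],"angular": [0,0,0],"claw": 60},
    {"slide": [0,0,-40],"angular": [0,0,0],"claw": 60},
    {"slide": [0,0,-75],"angular": [0,0,0],"claw": 60},
  ],
)

```text
clock: 6.05
eef_pos: [0.6745, 0.164, 0.4206]
orientation: [-0.001, 0.11, 0.994, -0.001]
force: [2.0, 0.3, 0.2]
opening: 0.055
gripper_force: 0.0
```

Run:
```python
from h import *
s=monitor.read_state(); print(s["eef_pos"],s["clock"],s["joint_pos"])
print(to(box([-40,0,400]),167.7))
```

```text
[0.67449888 0.16396586 0.42062293] 6.05 [ 0.2519548   0.52376858 -0.79503338  1.27775154  0.36676512  1.48885217
  0.84624936]
(array([176.8,   4.5,  21. ]), array([-0.1, -0.1, -0.3]))
```

Request:
move_arm(
  series=[
    {"slide": [35,2,0],"angular": [0,0,0],"claw": 70},
    {"slide": [70,4,0],"angular": [0,0,0],"claw": 70},
    {"slide": [70,4,0],"angular": [0,0,0],"claw": 70},
  ],
)

```text
clock: 6.35
eef_pos: [0.603, 0.1871, 0.4213]
orientation: [-0.001, 0.107, 0.994, -0.001]
force: [0.3, 0.6, 1.1]
opening: 0.0684
gripper_force: 0.0
```

Run:
```python
from h import *
s=monitor.read_state(); print(s["eef_pos"],s["clock"],s["joint_pos"])
cal=imaging.get_calibration("wrist"); im,d=imaging.camera("wrist"); save("w2.png",im)
P=cloud("wrist",cal,d); np.savez("wrist2.npz",im=im,P=P,d=d)
for q in("orange_dial","orange_box"):print(imaging.boxes_of("wrist",q)[:2],imaging.pinpoint("wrist",q)[:2])
```

```text
[0.60302794 0.18705651 0.42127343] 6.35 [ 0.30331706  0.38843764 -0.84731825  1.45245377  0.29113525  1.43314988
  0.80905061]Traceback (most recent call last):
  File "<stdin>", line 5, in <module>
ValueError: it knows: orange_box
```

View pics/w2.png

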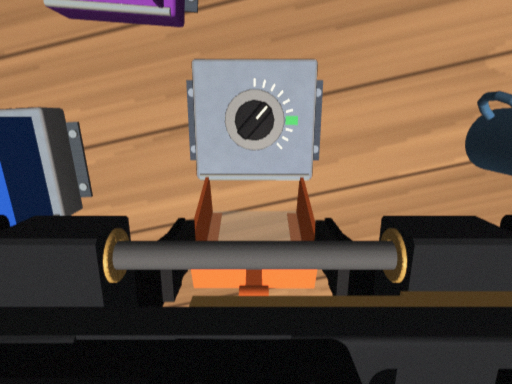

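The hood is open and resting back. The dial is at pixel (254,119) with its pointer up-right, and the green mark is at (291,120). Measuring the dial.

```bash
cat > dial.py <<'E'
from h import *
import sys
z=np.load(sys.argv[1]); im=z["im"];P=z["P"];d=z["d"]
Q=(R.from_euler("z",-YAW,degrees=True).apply((P-O).reshape(-1,3))*1000).reshape(P.shape)
roi=(d>0)&(np.hypot(Q[...,0],Q[...,1])<75)
top=roi&(abs(Q[...,2]-45)<4)&(Q[...,0]<80)
r=cv2.minAreaRect(Q[top][:,:2].astype(np.float32)); print("boxtop",r,np.median(Q[top][:,2]))
bar=roi&(Q[...,2]>82)&(Q[...,2]<96)&(np.hypot(Q[...,0]+2,Q[...,1])<30)
b=Q[bar]; rb=cv2.minAreaRect(b[:,:2].astype(np.float32)); print("bar",len(b),rb,np.median(b[:,2]))
wh=bar&(im.min(-1)>150); w=Q[wh][:,:2].mean(0); v=w-np.array(rb[0]); print("white",wh.sum(),w,"a=",np.arctan2(v[1],-v[0]))
c,s=np.linalg.eigh(np.cov(b[:,:2].T)); ax=s[:,1]; ax=ax*np.sign(ax@v); print("pca a",np.arctan2(ax[1],-ax[0]), b.mean(0))
g=roi&(im[...,1]>150)&(im[...,0]<120)&(im[...,2]<150); print("green",g.sum(),Q[g].mean(0))
# pixel-based white angle at bar height from box
E
python3 dial.py wrist2.npz
```

```text
boxtop ((2.08184814453125, 0.42723846435546875), (135.66720581054688, 139.82305908203125), 0.25739747285842896) 45.21829958561047
bar 572 ((0.28759098052978516, 0.41534423828125), (13.97331714630127, 41.65606689453125), 48.53365707397461) 88.90748758888334
white 38 [-8.33394571  7.57179632] a= 0.6928074351301962
pca a 0.7268158020725176 [ 0.12363655  0.5124983  88.81684762]
green 102 [-0.3363561  42.97319529 46.23828544]
```

```bash
cat >> h.py <<'E'
O=box([2.1,.4,0])
RB=R.from_euler("z",YAW,degrees=True)
def pose(a,tilt,z=84,back=0):
    """box-frame rotation & TCP for lengthwise grip of the bar at angle a; leaning back by tilt deg"""
    yt=np.array([-np.cos(a),np.sin(a),0]); zt=np.array([0,0,-1.]); xt=np.cross(yt,zt)
    Rt=R.from_rotvec(np.radians(tilt)*yt)*R.from_matrix(np.stack([xt,yt,zt],1))
    zt=Rt.apply([0,0,1]); return Rt, np.array([-2,0,z])-(164+back)*zt
def go(a,tilt,z=84,back=0):
    Rt,p=pose(a,tilt,z,back); st=monitor.read_state(); Rc=rot(st["orientation"])
    return np.round(Rc.inv().apply(box(p)-st["eef_pos"])*1000,1), np.round(np.degrees((Rc.inv()*RB*Rt).as_rotvec()),1)
E
python3 - <<'E'
from h import *
for tilt in (0,15,-15,20):
  for a in (.72,1.1,1.57):
    Rt,p=pose(a,tilt)
    c=np.array([[sx*37.5,sy*95,113-q] for sx in(-1,1) for sy in(-1,1) for q in (0,113)])
    w=Rt.apply(c)+p
    dist=(62+(w[:,2]-46)*.3425-w[:,0])*.946
    print(tilt,a,p.round(),"clear to hood plane",dist.min().round(1),"zmin",w[:,2].min().round())
print(go(.72,15,84,90)); print(go(.72,15,84,60))
E
```

```text
0 0.72 [ -2.   0. 248.] clear to hood plane -1.6 zmin 135.0
0 1.1 [ -2.   0. 248.] clear to hood plane 17.0 zmin 135.0
0 1.57 [ -2.   0. 248.] clear to hood plane 53.8 zmin 135.0
15 0.72 [ 26.  32. 242.] clear to hood plane -12.7 zmin 124.0
15 1.1 [ 36.  19. 242.] clear to hood plane 3.2 zmin 124.0
15 1.57 [ 40.   0. 242.] clear to hood plane 38.8 zmin 124.0
-15 0.72 [-30. -32. 242.] clear to hood plane 10.0 zmin 124.0
-15 1.1 [-40. -19. 242.] clear to hood plane 31.8 zmin 124.0
-15 1.57 [-44.  -0. 242.] clear to hood plane 70.1 zmin 124.0
20 0.72 [ 35.  42. 238.] clear to hood plane -16.2 zmin 119.0
20 1.1 [ 48.  25. 238.] clear to hood plane -1.0 zmin 119.0
20 1.57 [ 54.   0. 238.] clear to hood plane 32.2 zmin 119.0
(array([23.2, 50.3, 91.6]), array([  6.3,  14.1, -48.7]))
(array([ 28.3,  44.5, 120.6]), array([  6.3,  14.1, -48.7]))
```

Run:
```python
from h import *
print(go(.72,-18,84,110)); print(go(.72,-18,84,50)); print(go(.72,-18,84,0))
```

```text
(array([121.8, -63.2,  76.4]), array([ -7.8, -16.9, -48.6]))
(array([109.8, -49.1, 133.5]), array([ -7.8, -16.9, -48.6]))
(array([ 99.7, -37.4, 181. ]), array([ -7.8, -16.9, -48.6]))
```

Request:
move_arm(
  series=[
    {"slide": [35,-15,5],"angular": [-1.2,-2.6,-7.5],"claw": 70},
    {"slide": [70,-30,15],"angular": [-2.4,-5.2,-15],"claw": 70},
    {"slide": [100,-50,30],"angular": [-3.6,-7.8,-22.5],"claw": 70},
    {"slide": [122,-63,50],"angular": [-4.8,-10.4,-30],"claw": 70},
    {"slide": [122,-63,76],"angular": [-6,-13,-37.5],"claw": 70},
  ],
)

```text
clock: 6.95
eef_pos: [0.4737, 0.1478, 0.3453]
orientation: [0.118, -0.217, 0.968, 0.036]
force: [0.4, 0.4, 0.4]
opening: 0.0698
gripper_force: 0.0
```

Run:
```python
from h import *
s=monitor.read_state(); print(s["clock"],s["joint_pos"])
print(go(.72,-18,84,60))
```

```text
6.95 [ 0.65537505 -0.04368155 -0.95877643  1.97790314 -0.10703303  0.94876787
  1.75566891]
(array([-3.5,  2.6, 50.7]), array([ -2. ,  -3.7, -11. ]))
```

Request:
move_arm(
  series=[
    {"slide": [-1,1,15],"angular": [-1,-1.9,-5.5],"claw": 65},
    {"slide": [-3,2,35],"angular": [-2,-3.7,-11],"claw": 65},
    {"slide": [-3,2.5,50],"angular": [-2,-3.7,-11],"claw": 65},
    {"slide": [-3,2.5,50],"angular": [-2,-3.7,-11],"claw": 65},
    {"slide": [-3,2.5,50],"angular": [-2,-3.7,-11],"claw": 65},
  ],
)

```text
clock: 7.45
eef_pos: [0.487, 0.1587, 0.2973]
orientation: [0.146, -0.307, 0.939, 0.052]
force: [1.5, -0.1, 0.3]
opening: 0.065
gripper_force: 0.0
```

Run:
```python
from h import *
s=monitor.read_state(); print(s["clock"],s["joint_pos"])
print(go(.72,-18,84,0))
im,d=imaging.camera("wrist"); save("w3.png",im)
im,d=imaging.camera("side"); save("s3.png",cv2.resize(im[90:290,90:340],(750,600)))
```

```text
7.45 [ 0.62303649  0.06613567 -0.96741882  2.02257714 -0.05974395  0.78587907
  1.90420549]
(array([ 0.9, -0.8, 60. ]), array([ 0.3, -0.1, -0.3]))
```

View pics/s3.png

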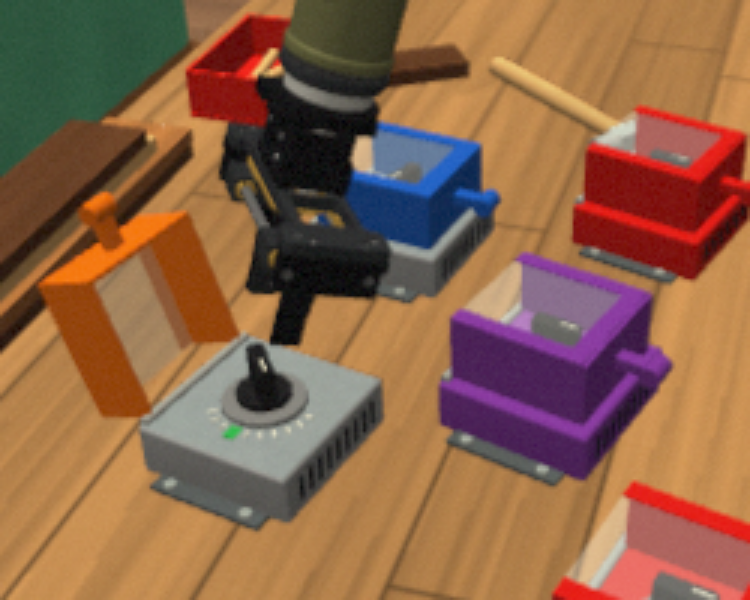

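The side view shows the orange hood open and resting back with clear space from the gripper, and the gripper hanging above and behind the dial. Checking the wrist view.

View pics/w3.png

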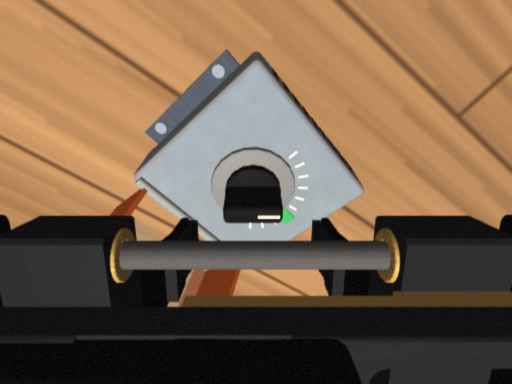

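The wrist view shows the bar at (252,200), centred between the fingers and parallel to the closing line. Descending and gripping.

Request:
move_arm(
  series=[
    {"slide": [0,-1,20],"angular": [0,0,0],"claw": 62},
    {"slide": [1,-1,40],"angular": [0,0,0],"claw": 62},
    {"slide": [1,-1,55],"angular": [0,0,0],"claw": 62},
    {"slide": [1,-1,60],"angular": [0,0,0],"claw": 62},
    {"slide": [1,-1,60],"angular": [0,0,0],"claw": 62},
  ],
)

```text
clock: 8.05
eef_pos: [0.501, 0.1689, 0.2397]
orientation: [0.146, -0.308, 0.939, 0.051]
force: [-0.2, 1.0, 0.2]
opening: 0.0618
gripper_force: 0.0
```

Request:
move_arm(
  grip_force=15,
  series=[
    {"slide": [0,0,0],"angular": [0,0,0],"claw": 25},
    {"slide": [0,0,0],"angular": [0,0,0],"claw": 25},
    {"slide": [0,0,0],"angular": [0,0,0],"claw": 25},
    {"slide": [0,0,0],"angular": [0,0,0],"claw": 25},
    {"slide": [0,0,0],"angular": [0,0,0],"claw": 25},
  ],
)

```text
clock: 8.55
eef_pos: [0.5014, 0.1685, 0.2403]
orientation: [0.147, -0.307, 0.939, 0.051]
force: [-1.5, -2.3, 5.3]
opening: 0.0417
gripper_force: 15.0
```

Run:
```python
from h import *
s=monitor.read_state(); print(s["clock"],s["joint_pos"])
for a in (.72,.86,1.0,1.14,1.28,1.42,1.57,1.6): print(a,*go(a,-18))
```

```text
8.55 [ 0.52272227  0.21900345 -0.92625773  2.04077351  0.14312214  0.66985264
  1.73953396]
0.72 [-0.1  0.2  0.3] [ 0.2 -0.1 -0.2]
0.86 [-0.5  7.3  0.5] [ 2.7 -0.1  7.4]
1.0 [-1.9 14.2  1. ] [ 5.2 -0.1 15.1]
1.14 [-4.2 20.9  1.8] [ 7.6 -0.2 22.7]
1.28 [-7.4 27.1  2.8] [10.1 -0.2 30.3]
1.42 [-11.3  32.9   4.1] [12.6 -0.2 37.9]
1.57 [-16.3  38.3   5.8] [15.2 -0.2 46.1]
1.6 [-17.4  39.3   6.1] [15.7 -0.2 47.8]
```

Request:
move_arm(
  series=[
    {"slide": [-0.5,7,0],"angular": [2.5,0,7.5],"claw": 25},
    {"slide": [-2,14,1],"angular": [5,0,15],"claw": 25},
    {"slide": [-4,21,1.5],"angular": [7.5,0,22.5],"claw": 25},
    {"slide": [-7,27,2.5],"angular": [10,0,30.5],"claw": 25},
    {"slide": [-11,33,4],"angular": [12.5,0,38],"claw": 25},
  ],
)

```text
clock: 9.05
eef_pos: [0.4912, 0.2026, 0.2402]
orientation: [0.155, 0.034, 0.987, -0.005]
force: [-0.3, -0.8, 2.6]
opening: 0.0419
gripper_force: 15.0
```

Run:
```python
from h import *
for a in (1.42,1.5,1.57): print(a,*go(a,-18))
```

```text
1.42 [-0.3 -0.5  0.4] [-0.1 -0.1 -0.3]
1.5 [-0.5  3.6  0.4] [ 1.3 -0.1  4. ]
1.57 [-0.8  7.1  0.5] [ 2.6 -0.1  7.9]
```

Request:
move_arm(
  series=[
    {"slide": [0,4,0],"angular": [1.3,0,4],"claw": 25},
    {"slide": [-0.5,7.5,0],"angular": [2.6,0,8],"claw": 25},
    {"slide": [-0.5,7.5,0],"angular": [2.6,0,8],"claw": 25},
    {"slide": [-0.5,7.5,0],"angular": [2.6,0,8],"claw": 25},
  ],
)

```text
clock: 9.45
eef_pos: [0.4923, 0.2098, 0.2403]
orientation: [0.154, 0.103, 0.983, -0.016]
force: [0.8, -2.6, 4.8]
opening: 0.0414
gripper_force: 15.0
```

Request:
move_arm(
  series=[
    {"slide": [0,0,0],"angular": [0,0,0],"claw": 65},
    {"slide": [0,0,0],"angular": [0,0,0],"claw": 65},
    {"slide": [0,0,0],"angular": [0,0,0],"claw": 65},
    {"slide": [0,0,-40],"angular": [0,0,0],"claw": 65},
    {"slide": [0,0,-85],"angular": [0,0,0],"claw": 65},
  ],
)

```text
clock: 9.95
eef_pos: [0.4654, 0.2147, 0.319]
orientation: [0.15, 0.104, 0.983, -0.017]
force: [0.9, -1.1, 0.8]
opening: 0.064
gripper_force: 0.0
```

Request:
move_arm(
  series=[
    {"slide": [0,0,-45],"angular": [0,0,0],"claw": 65},
    {"slide": [0,0,-60],"angular": [0,0,0],"claw": 65},
    {"slide": [0,0,-60],"angular": [0,0,0],"claw": 65},
  ],
)

```text
clock: 10.25
eef_pos: [0.4484, 0.2201, 0.38]
orientation: [0.156, 0.103, 0.982, -0.016]
force: [0.6, -1.2, -0.4]
opening: 0.0652
gripper_force: 0.0
```

```bash
python3 - <<'E'
from h import *
s=monitor.read_state(); print(s["clock"],s["eef_pos"])
for n in("top","side","wrist"):
    cal=imaging.get_calibration(n); im,d=imaging.camera(n); np.savez("f_"+n,im=im,d=d,P=cloud(n,cal,d))
    save("f_%s.png"%n,im)
E
for n in top wrist; do python3 dial.py f_$n.npz; done
```

```text
10.25 [0.44844675 0.22007396 0.37999764]
boxtop ((10.502437591552734, -12.246391296386719), (146.2278594970703, 116.11320495605469), 35.176055908203125) 44.70444347021896
bar 0 ((0.0, 0.0), (0.0, 0.0), 0.0) nan
white 0 [nan nan] a= nan
pca a nan [nan nan nan]
green 0 [nan nan nan]
boxtop ((-0.538482666015625, 0.01999664306640625), (135.22781372070312, 139.83201599121094), 0.23728127777576447) 45.29439534750634
bar 636 ((-2.658815383911133, -0.3054389953613281), (14.318345069885254, 40.98470687866211), 0.10421699285507202) 88.77329616507745
white 47 [-2.57817941 10.88301085] a= 1.578003275299661
pca a 1.5707187094783284 [-4.03585337 -0.16326327 88.09553787]
green 101 [-3.15469954 42.40119694 46.14545772]
  return _methods._mean(a, axis=axis, dtype=dtype,
  ret = ret.dtype.type(ret / rcount)
dial.py:10: RuntimeWarning: Mean of empty slice.
  wh=bar&(im.min(-1)>150); w=Q[wh][:,:2].mean(0); v=w-np.array(rb[0]); print("white",wh.sum(),w,"a=",np.arctan2(v[1],-v[0]))
  ret = um.true_divide(
  avg = a.mean(axis, **keepdims_kw)
dial.py:11: RuntimeWarning: Degrees of freedom <= 0 for slice
  c,s=np.linalg.eigh(np.cov(b[:,:2].T)); ax=s[:,1]; ax=ax*np.sign(ax@v); print("pca a",np.arctan2(ax[1],-ax[0]), b.mean(0))
  c *= np.true_divide(1, fact)
  c *= np.true_divide(1, fact)
dial.py:11: RuntimeWarning: Mean of empty slice.
  c,s=np.linalg.eigh(np.cov(b[:,:2].T)); ax=s[:,1]; ax=ax*np.sign(ax@v); print("pca a",np.arctan2(ax[1],-ax[0]), b.mean(0))
dial.py:12: RuntimeWarning: Mean of empty slice.
  g=roi&(im[...,1]>150)&(im[...,0]<120)&(im[...,2]<150); print("green",g.sum(),Q[g].mean(0))
```

View pics/f_side.png

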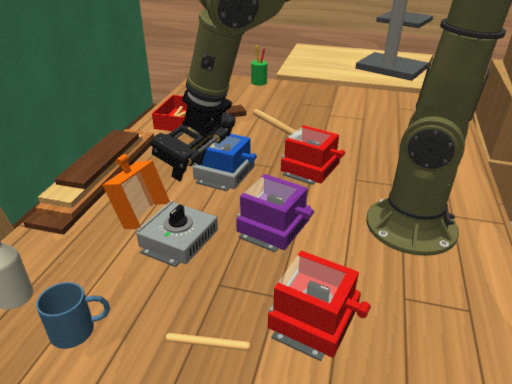

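The side view shows the orange hood open on its stop at (137,193) and the blue cover shut at (225,158). The gripper is clear, and the dial measures 1.57 rad. Handing in.

```bash
python3 -c "
from bench import job_done; print(job_done())"
```

```text
the job is handed in; nothing more can be done
None
```

The job is handed in: the orange cover rests open on its stop, its dial measured 1.57 rad (at the green mark), the blue cover looked shut in the last picture, and the gripper is clear; no verdict was returned.

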